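# Line up lens hoods by width on a display strip

## Task

Line up the four lens hoods in order of width on the display strip, one standing upright and centred on each round mark: the widest on the mark next to the camera, then narrower step by step, to the narrowest next to the tray of film rolls. The tall hood is nested in the widest one: lift it straight out first. Do not let any hood tip over, and leave the camera and the film tray where they are.

Things in the scene. Friction and masses are not known exactly. Their poses are not given: they have to be found in the camera images.
- hood_wide_mid (a point): The widest lens hood: upright round aluminium tube, open at both ends, black inside and ribbed black near the foot. Outer diameter 66 mm, height 48 mm. Bore 58 mm, narrowed to 51 mm in its lowest 12 mm. At the start the tall 46 mm hood stands nested inside it. 110 g or so. This point: centre of the tube, half-way up; z is the tube's axis.
- hood_medium_mid (a point): The second widest lens hood: upright round aluminium tube, open at both ends, black inside and ribbed black near the foot. Outer diameter 56 mm, height 62 mm. Wall 3.5 mm, about 90 g. Stands alone on the bench. This point: centre of the tube, half-way up; z is the tube's axis.
- hood_long_mid (a point): The second narrowest, but tallest, lens hood: upright round aluminium tube, open at both ends, black inside and ribbed black near the foot. Outer diameter 46 mm, height 92 mm. Wall 3 mm, about 90 g. At the start it stands on the bench inside the widest hood, its upper 44 mm above that rim: grip it there, 20 mm or more above this point, and lift straight up over 50 mm to clear. This point: centre of the tube, half-way up; z is the tube's axis.
- hood_narrow_mid (a point): The narrowest lens hood: upright round aluminium tube, open at both ends, black inside and ribbed black near the foot. Outer diameter 36 mm, height 52 mm. Wall 3 mm, about 50 g. Stands alone on the bench. This point: centre of the tube, half-way up; z is the tube's axis.
- mark1: One of four round marks (flat white ring 74 mm across, white centre dot) on a fixed black strip, 85 x 365 mm, 8 mm high. They lie in a straight row 90 mm apart, in the order mark1 to mark4; this is an end mark. Origin: centre of the mark, on the strip's top, 8 mm above the bench; its y axis points along the row from mark1 to mark4.
- mark2: One of four round marks (flat white ring 74 mm across, white centre dot) on a fixed black strip, 85 x 365 mm, 8 mm high. They lie in a straight row 90 mm apart, in the order mark1 to mark4; this is an inner mark. Origin: centre of the mark, on the strip's top, 8 mm above the bench; its y axis points along the row from mark1 to mark4.
- mark3: One of four round marks (flat white ring 74 mm across, white centre dot) on a fixed black strip, 85 x 365 mm, 8 mm high. They lie in a straight row 90 mm apart, in the order mark1 to mark4; this is an inner mark. Origin: centre of the mark, on the strip's top, 8 mm above the bench; its y axis points along the row from mark1 to mark4.
- mark4: One of four round marks (flat white ring 74 mm across, white centre dot) on a fixed black strip, 85 x 365 mm, 8 mm high. They lie in a straight row 90 mm apart, in the order mark1 to mark4; this is an end mark. Origin: centre of the mark, on the strip's top, 8 mm above the bench; its y axis points along the row from mark1 to mark4.
- camera: Compact camera, 96 mm long (across the row), 58 mm deep with its lens (along the row), 65 mm high, black with a silver top, standing loose just beyond one end of the strip (mark1's or mark4's), its centre about 95 mm from the end mark. Origin: centre of its underside. Not to be moved.
- film_tray: Open cardboard tray of film rolls, 100 mm (across the row) x 60 mm, 22 mm high, standing loose just beyond the strip's other end. Origin: centre of its underside. Not to be moved.
Things that resemble listed ones, but are neither listed nor needed, are in the scene too. Leave any turquoise or yellow look-alike of the part that bears hood_long_mid alone. Leave any orange look-alike of the part that bears hood_wide_mid alone.

How it is judged:
By the outcome, as a careful person would: the job done as asked, in the order asked, and still so for the second after the job is handed in, with the robot touching nothing.
It also fails if it takes over 106 s, if anything falls off the work surface, if the arm or the gripper's body presses on something with over 40 N, if the wrist force passes 120 N, or if a joint passes its speed limit or range.

## Robot

A 7-joint arm with a two-finger parallel gripper is mounted at the origin on the work surface. World frame = base frame: x ahead of the robot, y to its left, z up, the work surface at z = 0. Lengths are in m, angles in degrees, forces in N, time in s.
With the tool pointing down it reaches from about 0.35 to 0.775 m from the base axis. Payload 3.1 kg.
Tool frame: the origin (TCP) lies on the centre line of the jaws, within the pads' length; the fingertips stand 17 mm ahead of it and the grasp point (between the pads) lies 2 mm behind it (robot.tip_reach is the distance from the TCP to the fingertips, in m); z points along the fingers, y is the line along which they close (so a half turn about z gives the same grasp; the last joint's range is limited). The gripper opens to 85 mm and grips with 20 to 120 N. Pads are 22 mm wide; open, the fingers measure 114 mm over their backs; the gripper's body (76 mm by 85 mm) begins 54 mm behind the grasp point. The pads swing forward as they close: fully open they stand 13 mm farther back than shut.
Start: joints at [69.574, 17.813, 0.802, 86.603, -0.252, 75.585, -1.558], TCP at [0.17, -0.523, 0.248] pointing down, gripper open.
Joint ranges: [-154.91, 154.91], [-16.99, 109.72], [-72.82, 74.43], [7.12, 147.25], [-82.49, 262.49], [11.32, 116.49], [-174.64, 174.64]. Speed limits (degrees/s): [159.86, 159.86, 180, 180, 180, 180, 180].

## Interface

Orientations are given as [roll, pitch, yaw] about the fixed x, y, z axes, in that order (R = Rz(yaw) Ry(pitch) Rx(roll)).
In Python, from station import robot, fingers, vision, workorder, recognise gives the robot as it stands. Calls block until the motion is done:
- robot.move_to(position, orientation): joint-space move of the TCP to a pose.
- robot.line_to(position, orientation=None, velocity=0.15, f_stop=None): straight line of the TCP; orientation=None keeps the orientation; velocity is the mean speed in m/s. With f_stop (N) it stops when the force on the tool has changed by that much, and returns True; else False.
- robot.move_j(angles): joint-space move.
- fingers.gripper_to(opening, force=None): opening from 0.0 (shut) to 1.0 (fully open); force is the grip in N (None keeps the last); returns when the fingers have stopped.
- robot.pause(seconds).
- robot.inverse_kinematics(position, orientation): joint angles nearest the present ones, or None.
- vision.grab_frame(name): name is "scene" or "top" or "wrist"; returns the picture (480x640x3 uint8, red, green, blue); there is no depth.
- vision.calibration(name): a dict with "mtx" (3x3 intrinsics, pixels), "extrinsics" (4x4, takes a point from world to camera coordinates); the wrist camera has in their place "T_tool_cam" (4x4, takes a point from camera to tool coordinates, whose origin is the TCP and whose axes are the flange's). Camera axes: x right, y up, looking along -z (the intrinsics and any distortion apply to the point x, -y, -z); pixel columns grow to the right and rows downward; lengths in m; the calibration is good to about 2 mm. A picture is of the moment at which its call begins: read the wrist's pose just before it. calibration takes no time and is no camera call.
A pose or a line that the arm cannot do raises robot.PlanningError and nothing moves.
- workorder.close_job(): hands the job in; it is judged then, once.
Trained networks look in the newest picture that a camera, given by its name, has taken for a name from the list of things; names that differ only in an ending like _2 or _b are one class to them, and where a whole thing is asked for, a point or a joint stands for the part that bears it (a point fixed in the world has none). Each returns a list of dicts, best first, with "p" (0 to 1); they miss things now and then, are a little off and sometimes report something else, mostly with a low value. They report only what shows in the picture. A call takes as long as a camera call. They do not tell look-alikes from the thing itself.
- recognise(label, camera): "rect" ([centre column, centre row, width, height] in pixels, round what is visible of it).
Readings, each from a call of its own:
- robot.current_time_s(): time.
- robot.current_joint_positions(): joint angles.
- robot.current_dq(): joint speeds.
- robot.current_joint_torque(): joint torques, N m.
- robot.current_tool_pos(): TCP position.
- robot.current_eef_rot(): TCP orientation.
- robot.current_contact_force(): force on the tool from outside, world axes, zero at the start.
- robot.current_torque(): the same for the moment, N m.
- robot.current_finger_gap(): opening from 0.0 (shut) to 1.0 (fully open).
- robot.current_gripper_force(): force on a finger pad.
Only numpy, scipy, OpenCV 4.12 (cv2) and the standard library are available. Lean on these libraries where they do the work, as an engineer would, in place of code of your own. Each camera call takes 0.05 s, during which the arm holds its last target. There are 200 camera calls.

## Working session

There is one attempt and no reset: what is moved stays moved. The work goes in short steps, each a Python script; the robot and the scene stay as the last script left them, time stands still between calls to the robot, and variables do not carry over. Pictures are saved under pics/ and viewed, at most 14 in all, crops included, and the job is handed in when it is done.

```bash
mkdir -p pics; ls; python3 - <<'E'
from station import robot, fingers, vision, workorder, recognise
import cv2
for c in ["scene","top"]:
    im=vision.grab_frame(c); cv2.imwrite(f"pics/{c}0.png",im[:,:,::-1])
    k=vision.calibration(c); print(c,{a:(b.round(4).tolist() if hasattr(b,'round') else b) for a,b in k.items()})
    for l in ["hood_wide_mid","hood_medium_mid","hood_long_mid","hood_narrow_mid","mark1","camera","film_tray"]:
        print(l,[([round(float(v)) for v in d["rect"]],round(d["p"],2)) for d in recognise(l,c)])
print(vision.calibration("wrist"),robot.current_time_s())
E
```

```text
pics
scene {'mtx': [[621.7322, 0.0, 314.7958], [0.0, 621.7322, 247.0442], [0.0, 0.0, 1.0]], 'extrinsics': [[0.6091, 0.793, -0.0147, -0.3511], [-0.5342, 0.4239, 0.7314, 0.2123], [0.5862, -0.4377, 0.6818, -1.5627], [0.0, 0.0, 0.0, 1.0]]}
hood_wide_mid [([362, 210, 27, 30], 0.94), ([323, 237, 32, 36], 0.72)]
hood_medium_mid [([269, 254, 28, 41], 0.88), ([281, 342, 42, 35], 0.49), ([360, 304, 37, 26], 0.33)]
hood_long_mid [([317, 186, 19, 39], 0.89), ([360, 195, 23, 26], 0.85), ([403, 223, 25, 46], 0.67)]
hood_narrow_mid []
mark1 [([360, 305, 39, 28], 0.82), ([394, 283, 38, 28], 0.7), ([321, 321, 38, 32], 0.63), ([281, 343, 42, 36], 0.58)]
camera [([238, 374, 48, 69], 0.59), ([268, 255, 27, 41], 0.18)]
film_tray [([441, 271, 60, 48], 0.93)]
top {'mtx': [[511.6089, 0.0, 318.0423], [0.0, 511.6089, 234.7954], [0.0, 0.0, 1.0]], 'extrinsics': [[0.0223, -0.9996, 0.0148, -0.0016], [0.9885, 0.0243, 0.1492, -0.5472], [-0.1495, 0.0113, 0.9887, -0.8875], [0.0, 0.0, 0.0, 1.0]]}
hood_wide_mid [([264, 277, 40, 38], 0.72), ([205, 285, 39, 35], 0.67)]
hood_medium_mid [([337, 290, 31, 33], 0.67)]
hood_lo
[... 152 characters left out ...]
92, 36, 34], 0.91), ([295, 184, 41, 33], 0.9), ([249, 181, 39, 37], 0.84), ([342, 190, 40, 38], 0.55)]
camera [([441, 178, 41, 55], 0.74)]
film_tray [([205, 159, 36, 56], 0.86)]
{'mtx': array([[399.90930773,   0.        , 320.37271817],
       [  0.        , 399.90930773, 241.71485088],
       [  0.        ,   0.        ,   1.        ]]), 'T_tool_cam': array([[ 9.07774338e-04,  9.45017926e-01,  3.27017271e-01,
         8.38651152e-02],
       [ 9.99999055e-01, -1.19563040e-03,  6.79226153e-04,
        -3.72769701e-04],
       [ 1.03287268e-03,  3.27016346e-01, -9.45018118e-01,
        -1.25416639e-01],
       [ 0.00000000e+00,  0.00000000e+00,  0.00000000e+00,
         1.00000000e+00]])} 0.8
```

```bash
cat > h.py <<'E'
import numpy as np, cv2
from station import robot, fingers, vision, workorder, recognise
from scipy.spatial.transform import Rotation as R
F=np.diag([1,-1,-1.])
def cam(name):
    k=vision.calibration(name)
    if "extrinsics" in k: E=k["extrinsics"]
    else:
        T=np.eye(4); T[:3,:3]=R.from_euler('xyz',robot.current_eef_rot(),degrees=True).as_matrix(); T[:3,3]=robot.current_tool_pos()
        E=np.linalg.inv(T@k["T_tool_cam"])
    return k["mtx"],E
def unproj(c,uv,z):
    K,E=c; d=E[:3,:3].T@(F@np.linalg.solve(K,[uv[0],uv[1],1])); o=-E[:3,:3].T@E[:3,3]
    return o+d*(z-o[2])/d[2]
def proj(c,P):
    K,E=c; q=(F@(E[:3,:3]@np.asarray(P,float).reshape(-1,3).T+E[:3,3:])); q=K@q; return (q[:2]/q[2]).T
E
python3 - <<'E'
from h import *
a=cv2.imread("pics/scene0.png")[140:420,200:500]; b=cv2.imread("pics/top0.png")[120:380,150:490]
cv2.imwrite("pics/sc.png",cv2.resize(a,None,fx=2.1,fy=2.1,interpolation=2)); cv2.imwrite("pics/tc.png",cv2.resize(b,None,fx=2.3,fy=2.3,interpolation=2))
c=cam("top")
for n,uv,z in [("m",(393,192),.008),("m",(342,190),.008),("m",(295,184),.008),("m",(249,181),.008),("wA",(264,277),.024),("wB",(205,285),.024),("med",(337,290),.03),("nar",(414,293),.026),("L",(187,223),.06),("L",(194,284),.06),("L",(216,345),.06),("cam",(441,178),.03),("tray",(205,159),.015)]:
    print(n,unproj(c,uv,z).round(3))
E
```

```text
m [ 0.638 -0.13   0.008]
m [ 0.64  -0.033  0.008]
m [0.649 0.057 0.008]
m [0.653 0.145 0.008]
wA [0.469 0.108 0.024]
wB [0.452 0.214 0.024]
med [ 0.449 -0.025  0.03 ]
nar [ 0.447 -0.166  0.026]
L [0.56  0.245 0.06 ]
L [0.452 0.226 0.06 ]
L [0.349 0.182 0.06 ]
cam [ 0.662 -0.217  0.03 ]
tray [0.692 0.229 0.015]
```

View pics/sc.png

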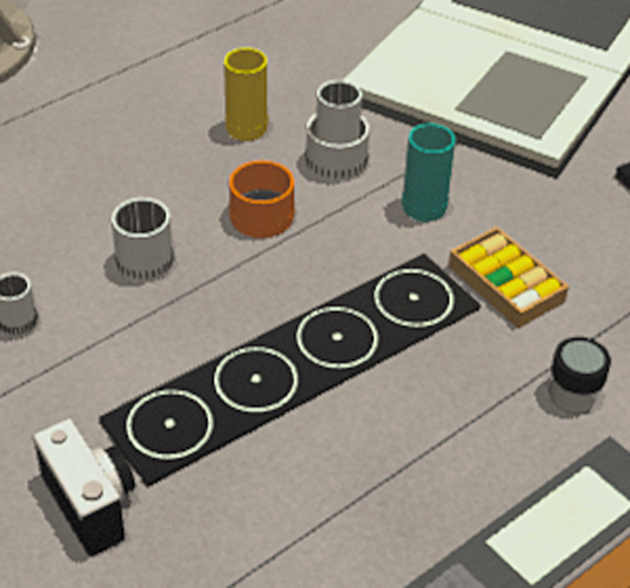

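View pics/tc.png

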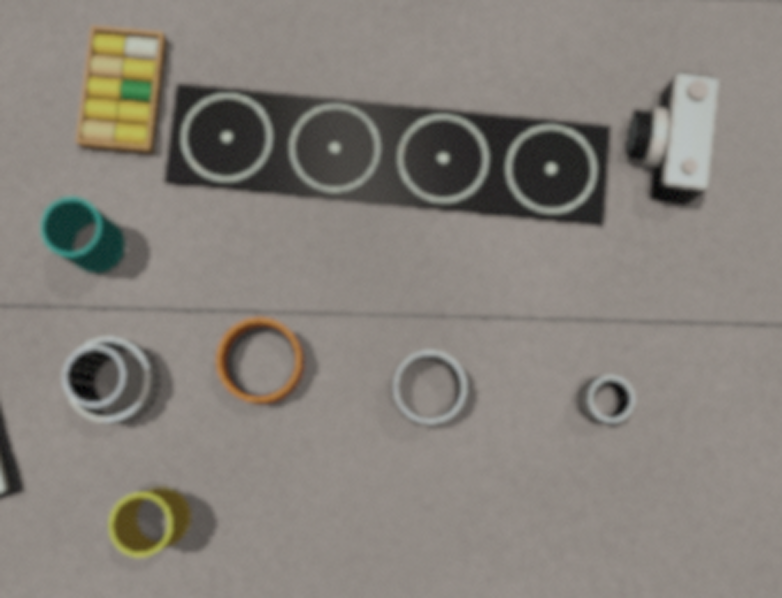

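The aluminium nested pair is at scene (360,200) / top (198,284). The look-alikes are orange at scene (323,237), yellow at (317,186) and teal at (403,223). Only the silver pair is nested and silver, so it fits the description. Medium is at top (337,290), narrow at (414,293), and the camera is at the y<0 end of the strip. Next I hover over the marks and the hoods with the wrist camera.

```bash
cat >> h.py <<'E'
YAW=90.
O=[180,0,YAW]
H=.22
def fit(c,g,xy0,z,ro,ri,rng=.02):
    """bright ring (radii ri..ro at height z): best centre near xy0"""
    g=cv2.GaussianBlur(g,(3,3),0).astype(np.float32); t=np.linspace(0,2*np.pi,72,endpoint=False)
    w=.002
    def s(r,xy):
        P=np.c_[xy[0]+r*np.cos(t),xy[1]+r*np.sin(t),np.full(72,z)]; q=proj(c,P).astype(np.float32)
        return cv2.remap(g,q[None,:,0],q[None,:,1],cv2.INTER_LINEAR)[0]
    def f(xy): 
        m=s((ro+ri)/2,xy); return np.mean(np.minimum(m-s(ro+w,xy),60))+np.mean(np.minimum(m-s(ri-w,xy),60))
    xy=np.array(xy0[:2],float)
    for step,n in ((.002,int(rng/.002)),(.0005,5),(.00015,4)):
        G=[(f(xy+[i*step,j*step]),i,j) for i in range(-n,n+1) for j in range(-n,n+1)]
        b=max(G); xy=xy+[b[1]*step,b[2]*step]
    return xy,b[0]
def look(xy,z,ro,ri,name=None,rng=.02,move=True,h=H):
    if move: robot.move_to([xy[0],xy[1],h],O)
    c=cam("wrist"); im=vision.grab_frame("wrist")
    p,s=fit(c,cv2.cvtColor(im,cv2.COLOR_RGB2GRAY),xy,z,ro,ri,rng)
    if name:
        d=im[:,:,::-1].copy()
        t=np.linspace(0,6.3,60)
        cv2.polylines(d,[proj(c,np.c_[p[0]+ro*np.cos(t),p[1]+ro*np.sin(t),np.full(60,z)]).round().astype(np.int32)],False,(0,0,255),1)
        cv2.imwrite(f"pics/{name}.png",d)
    print(name,p.round(4),round(float(s),1),"t",round(robot.current_time_s(),1)); return p
E
python3 - <<'E'
from h import *
c=cam("top"); M=[unproj(c,uv,.008) for uv in [(389.6,193.5),(342.6,188.7),(295.2,183.9),(248.7,179.6)]]
N=[.449,.226]
for y in (90,-90):
    print(y,[None if (q:=robot.inverse_kinematics([p[0],p[1],z],[180,0,y])) is None else np.round(q).tolist() for p in M+[N,[.447,-.166]] for z in (.03,.22)])
print(np.round(M,3).tolist(), robot.tip_reach)
E
```

```text
90 [[32.0, 45.0, -36.0, 84.0, 29.0, 61.0, -11.0], [29.0, 34.0, -34.0, 71.0, 19.0, 80.0, -3.0], [27.0, 47.0, -43.0, 84.0, 34.0, 62.0, -22.0], [25.0, 35.0, -41.0, 72.0, 22.0, 81.0, -14.0], [17.0, 47.0, -39.0, 83.0, 31.0, 62.0, -28.0], [21.0, 39.0, -49.0, 70.0, 29.0, 83.0, -25.0], [9.0, 48.0, -39.0, 79.0, 32.0, 64.0, -35.0], [12.0, 41.0, -49.0, 66.0, 30.0, 85.0, -33.0], [7.0, 35.0, -48.0, 108.0, 33.0, 52.0, -57.0], [17.0, 24.0, -62.0, 95.0, 22.0, 74.0, -48.0], [41.0, 27.0, -28.0, 112.0, 17.0, 45.0, 3.0], [44.0, 13.0, -30.0, 99.0, 7.0, 70.0, 12.0]]
-90 [[9.0, 40.0, 1.0, 85.0, -1.0, 56.0, -170.0], [13.0, 30.0, -6.0, 72.0, 3.0, 78.0, -173.0], [-34.0, 56.0, 64.0, 87.0, -52.0, 71.0, -142.0], [-33.0, 42.0, 64.0, 75.0, -37.0, 85.0, -152.0], [27.0, 57.0, -62.0, 82.0, 51.0, 72.0, 140.0], [25.0, 44.0, -62.0, 70.0, 38.0, 87.0, 149.0], [19.0, 58.0, -62.0, 79.0, 52.0, 73.0, 134.0], [16.0, 46.0, -62.0, 66.0, 39.0, 89.0, 142.0], [15.0, 42.0, -62.0, 108.0, 44.0, 58.0, 114.0], [17.0, 24.0, -62.0, 95.0, 22.0, 74.0, 132.0], [20.0, 24.0, -2.0, 113.0, 1.0, 43.0, -163.0], [27.0, 11.0, -10.0, 100.0, 2.0, 69.0, -164.0]]
[[0.635, -0.124, 0.008], [0.642, -0.034, 0.008], [0.649, 0.057, 0.008], [0.655, 0.145, 0.008]] 0.017
```

```bash
python3 - <<'E'
from h import *
import json
fingers.gripper_to(1.0)
M=[[.635,-.124],[.642,-.034],[.649,.057],[.655,.145]]
m=[look(p,.008,.037,.0345,f"m{i}") for i,p in enumerate(M)]
l=look([.452,.218],.092,.023,.020,"long0",h=.24)
w=look(l,.048,.033,.029,"wide0",rng=.006,move=False)
json.dump({"m":[list(x) for x in m],"l":list(l)},open("s.json","w"))
print([np.linalg.norm(m[i+1]-m[i]).round(4) for i in range(3)])
a=cv2.resize(np.hstack([cv2.imread("pics/m0.png")]),(400,300)); b=cv2.resize(cv2.imread("pics/m3.png"),(400,300))
cv2.imwrite("pics/mm.png",np.hstack([a,b])); cv2.imwrite("pics/lw.png",cv2.imread("pics/long0.png"))
E
```

```text
m0 [ 0.6343 -0.1213] 120.0 t 3.3
m1 [ 0.641  -0.0317] 120.0 t 3.8
m2 [0.6475 0.058 ] 120.0 t 4.3
m3 [0.6542 0.1477] 120.0 t 4.8
long0 [0.4495 0.2262] 114.6 t 5.7
wide0 [0.4495 0.2244] 63.0 t 5.7
[np.float64(0.0899), np.float64(0.0899), np.float64(0.09)]
```

View pics/mm.png

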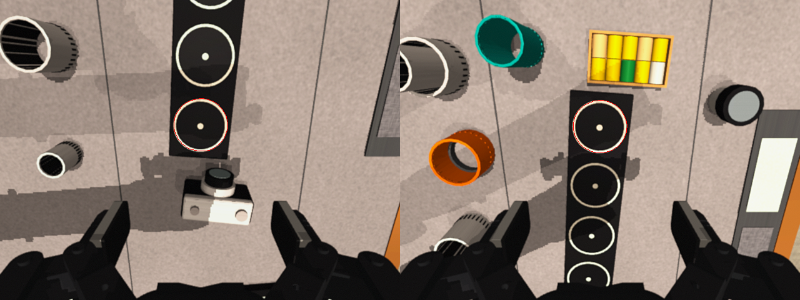

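View pics/lw.png

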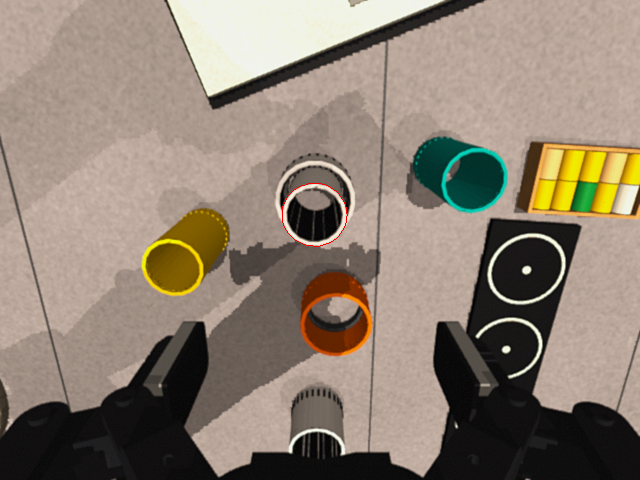

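The marks are 90 mm apart and the fits lie on the rings. The silver nested pair is at (315,200) in the wrist view, clear of teal, yellow and orange. Taking the long hood now.

```bash
cat >> h.py <<'E'
import json
S=json.load(open("s.json"))
def take(p,z,op,up):
    fingers.gripper_to(op)
    robot.move_to([*p,z+.07],O); robot.line_to([*p,z],velocity=.1)
    fingers.gripper_to(0,25); print("gap mm",round(robot.current_finger_gap()*85,1),"F",robot.current_gripper_force())
    robot.line_to([*p,up],velocity=.12); print("gap up",round(robot.current_finger_gap()*85,1))
def put(m,z,op):
    robot.line_to([*m,robot.current_tool_pos()[2]],velocity=.25)
    robot.line_to([*m,z+.008+.006],velocity=.15)
    hit=robot.line_to([*m,z+.008-.002],velocity=.02,f_stop=3); print("touch",hit,round(robot.current_tool_pos()[2]-z-.008,4))
    fingers.gripper_to(op); robot.line_to([*m,.24],velocity=.15)
E
python3 - <<'E'
from h import *
z=.075; take(S["l"],z,.75,.075+.11)
im=vision.grab_frame("scene"); cv2.imwrite("pics/lift.png",cv2.resize(im[130:420,200:520,::-1],None,fx=1.8,fy=1.8))
put(S["m"][2],z,.75)
p=look(S["m"][2],.1,.023,.020,"long1",move=False)
w=look(S["l"],.048,.033,.029,"wide1")
S["w"]=list(w); json.dump(S,open("s.json","w"))
a=cv2.resize(cv2.imread("pics/long1.png"),(400,300)); b=cv2.resize(cv2.imread("pics/wide1.png"),(400,300))
cv2.imwrite("pics/p1.png",np.hstack([a,b]))
E
```

```text
gap mm 45.0 F 25.913881016895175
gap up 44.7
touch True 0.0011
long1 [0.6481 0.0573] 118.4 t 12.7
wide1 [0.4488 0.2263] 116.9 t 13.8
```

View pics/p1.png

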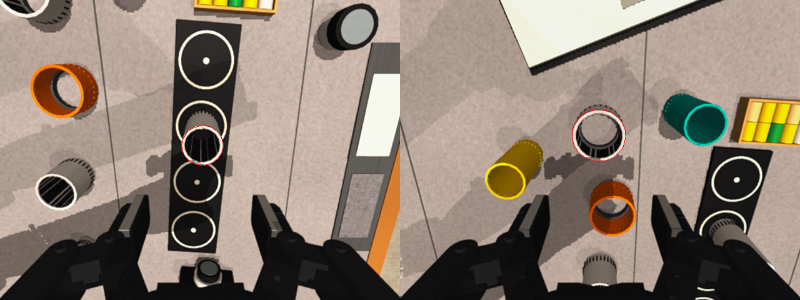

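The long hood stands upright on mark3, within 1 mm. Before gripping the wide hood I check the finger clearance to the teal and yellow look-alikes.

```bash
python3 - <<'E'
from h import *
im=vision.grab_frame("wrist"); c=cam("wrist")
for n,uv in (("teal",(800-0,250)),):pass
# rim centres read from the half-size view (scale 1.6), rims at z=.092 / .048
for n,uv,z in (("teal",((702-400)*1.6,122*1.6),.092),("yellow",((507-400)*1.6,180*1.6),.092),("orange",((612-400)*1.6,214*1.6),.048)):
    p=unproj(c,uv,z); print(n,p.round(3),np.round(p[:2]-S["w"],3),np.linalg.norm(p[:2]-S["w"]).round(3))
E
```

```text
teal [0.556 0.253 0.092] [0.107 0.027] 0.111
yellow [0.347 0.188 0.092] [-0.102 -0.038] 0.109
orange [0.467 0.115 0.048] [ 0.018 -0.111] 0.113
```

```bash
python3 - <<'E'
from h import *
z=.030; take(S["w"],z,1.0,.2)
put(S["m"][0],z,1.0)
look(S["m"][0],.056,.033,.029,"wide2",move=False)
q=look([.449,-.025],.062,.028,.0245,"med0")
z=.040; take(q,z,.95,.2); put(S["m"][1],z,.9)
look(S["m"][1],.07,.028,.0245,"med1",move=False)
q=look([.447,-.166],.052,.018,.015,"nar0")
S["n"]=list(q); json.dump(S,open("s.json","w"))
cv2.imwrite("pics/p2.png",np.hstack([cv2.resize(cv2.imread(f"pics/{n}.png"),(400,300)) for n in ("med1","nar0")]))
E
```

```text
gap mm 66.2 F 27.673654854297638
gap up 65.9
touch True 0.0012
wide2 [ 0.6344 -0.1228] 118.4 t 22.6
med0 [ 0.4492 -0.021 ] 118.8 t 23.5
gap mm 55.3 F 26.393390502780676
gap up 55.6
touch True 0.001
med1 [ 0.6408 -0.0327] 118.6 t 31.2
nar0 [ 0.4438 -0.1617] 118.3 t 32.2
```

View pics/p2.png

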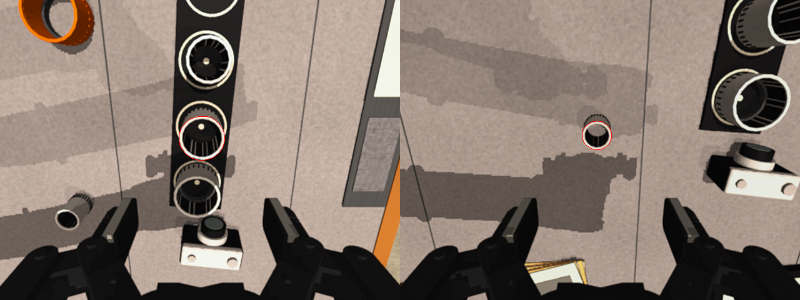

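Wide and medium are within 1.5 mm of their marks, and the narrow hood is found at (597,130) in the right half of the view.

```bash
python3 - <<'E'
from h import *
z=.034; take(S["n"],z,.65,.2); put(S["m"][3],z,.65)
m=S["m"]
for i,(h,ro,ri) in enumerate([(.056,.033,.029),(.07,.028,.0245),(.1,.023,.02),(.06,.018,.015)][::-1]):
    i=3-i; p=look(m[i],h,ro,ri,f"f{i}",h=.26); print(i+1,"err mm",((p-m[i])*1e3).round(1))
for c in ("scene","top"): cv2.imwrite(f"pics/{c}F.png",vision.grab_frame(c)[:,:,::-1])
a=cv2.imread("pics/sceneF.png")[170:420,200:500]; b=cv2.imread("pics/topF.png")[130:380,150:450]
cv2.imwrite("pics/F.png",cv2.resize(np.hstack([a,b]),None,fx=1.33,fy=1.33,interpolation=2))
for c in ("scene","top"):
    vision.grab_frame(c)
    for l in ("camera","film_tray"): print(c,l,[np.round(d["rect"]).tolist() for d in recognise(l,c)][:1])
E
```

```text
gap mm 34.7 F 24.966003578156233
gap up 35.1
touch True 0.001
f3 [0.6543 0.1485] 102.6 t 41.0
4 err mm [0.1 0.8]
f2 [0.6477 0.0572] 118.8 t 41.5
3 err mm [ 0.2 -0.8]
f1 [ 0.6412 -0.0332] 118.3 t 42.0
2 err mm [ 0.2 -1.4]
f0 [ 0.6349 -0.1231] 118.6 t 42.5
1 err mm [ 0.6 -1.8]
scene camera [[240.0, 372.0, 54.0, 65.0]]
scene film_tray [[440.0, 273.0, 58.0, 47.0]]
top camera [[446.0, 180.0, 33.0, 58.0]]
top film_tray [[204.0, 158.0, 38.0, 58.0]]
```

View pics/F.png

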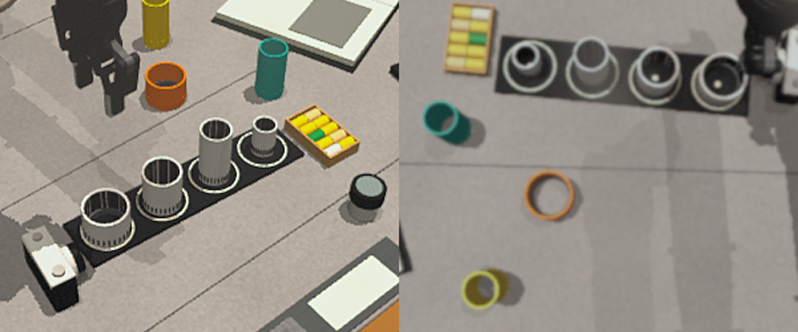

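All four hoods stand upright on their marks, in order from wide next to the camera to narrow next to the tray. Each is within 2 mm of centre, and the camera and tray have not moved.

```bash
python3 -c "
from station import workorder; print(workorder.close_job())"
```

```text
the job is handed in; nothing more can be done
None
```

The job is handed in: the four hoods stand upright in width order on mark1 to mark4, widest next to the camera, each measured within about 2 mm of its mark's centre, with the camera and film tray left in place.

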